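Hang the lift-off door on the sample cabinet

ROBOT

A 7-joint arm with a two-finger parallel gripper is mounted at the origin on a cart in front of the work surface, level with it; the furniture and walls round the work are solid. World frame = base frame: x ahead of the robot, y to its left, z up, the work surface at z = 0. Lengths are in m, angles in rad, forces in N, time in s.
With the tool pointing down it reaches from about 0.4 to 0.85 m from the base axis. Payload 10.4 kg.
Tool frame: the origin (TCP) lies between the finger pads; the fingertips stand 22 mm ahead of it and the grasp point (between the pads) lies 3 mm ahead of it; z points along the fingers, y is the line along which they close (so a half turn about z gives the same grasp; the last joint's range is limited). The gripper opens to 85 mm and grips with 20 to 120 N. Pads are 22 mm wide; open, the fingers measure 114 mm over their backs; the gripper's body (76 mm by 85 mm) begins 54 mm behind the grasp point. The pads swing forward as they close: fully open they stand 13 mm farther back than shut.
Start: joints at [-1.333, 0.332, -0.065, 1.46, 0.022, 1.35, -0.088], TCP at [0.161, 0.604, 0.253] pointing down, gripper open.
Joint ranges: [-2.6, 2.6], [-0.5, 2.12], [-1.47, 1.34], [0.16, 2.42], [-1.27, 4.41], [0.06, 2.06], [-2.6, 2.6]. Speed limits (rad/s): [2.22, 2.22, 2.79, 2.79, 3.14, 3.14, 3.14].

INTERFACE

Orientations are given as a unit quaternion [x, y, z, w].
In Python, from workcell import manip, camera, ticket, boxes_of, outline_of gives the robot as it stands.
- The arm moves only by the tool carry_out, never from a script. Its argument "deltas" is a list of rows, each a list of 5 numbers: the shift along the tool's x, y, z as a fraction of full scale, then the turn about the tool's z as a fraction of full scale, then the opening, from -1 (shut) to 1 (fully open), so that 0 is half open. In form: [[tx, ty, tz, spin, gripper], ...]. A call has 1 to 20 rows; each row is the pose to reach, as a shift and turn from the pose commanded when the call began, along the tool's axes at that moment; what a row does not reach only later rows make up. Full scale, the value 1, is 150 mm for a shift and 30 degrees for a turn. A row lasts 1/8 s, in which the tool goes at most 62.5 mm and 10.7 degrees, less where a joint would pass 70% of its speed; a pose out of reach is approached as far as the arm can. A call with a number of a shift or a turn outside -1 to 1 is refused whole. A call with a gripper value outside its range is refused whole. The fingers move at their own pace and stop on an object; "force" is the grip in N (left out, the last holds). Time passes only in rows, so rows that repeat a pose let the fingers close. It gives the time, the measured TCP pose, the force, the opening and the grip force at its end, in the units of the state.
- manip.get_obs(): the state, without advancing time (a new reading comes with each control period).
- camera(name): name is "scene" or "top"; returns a dict with "img" (400x640x3 uint8, red, green, blue), "depth" (400x640 float32, m along the optical axis (not along the pixel's ray), 0 where there is no reading), "vertical_fov" (degrees; the focal length in pixels is half the picture's height over the tangent of half this angle, whatever the lens; pixels are square), "cx", "cy" (the principal point, pixels), "R" (3x3) and "t" (3): a world point X has camera coordinates R X + t. Camera axes: x right, y down, z forward; pixel columns grow to the right and rows downward; lengths in m; the calibration is good to about 2 mm. A picture is of the moment at which its call begins.
- ticket.hand_in(): hands the job in; it is judged then, once.
Trained networks look in a picture, given as the dict that the camera call returned (one of the last four; its "shot" number tells which), for a name from the list of things; names that differ only in an ending like _2 or _b are one class to them, and where a whole thing is asked for, a point or a joint stands for the part that bears it (a point fixed in the world has none). Each returns a list of dicts, best first, with "conf" (0 to 1); they miss things now and then, are a little off and sometimes report something else, mostly with a low value. They report only what shows in the picture. A call takes as long as a camera call.
- boxes_of(query, picture): "position" ([x, y, z] in m, in world coordinates, good to about 4 mm: the middle of the surface that is visible of it).
- outline_of(query, picture): "region" (400x640 bool, what is visible of it).
The state is a dict: "clock": time; "joint_pos": joint angles; "joint_velocities": joint speeds; "tau": joint torques, N m; "position": TCP position; "ee_rot": TCP orientation; "ft_force": force on the tool from outside, world axes, zero at the start; "torque": the same for the moment, N m; "grip_width": opening from 0.0 (shut) to 1.0 (fully open); "grasp_force": force on a finger pad.
Only numpy, scipy, OpenCV 4.12 (cv2) and the standard library are available. Lean on these libraries where they do the work, as an engineer would, in place of code of your own. Each camera call takes 0.05 s, during which the arm holds its last target. There are 200 camera calls.

TASK

The blue sample cabinet has lost its door. Take the blue door (not the orange one, which stays where it stands) out of the wooden rack, hold it upright just above the cabinet's two hinge pins and lower it gently, without dropping it, so that both knuckles go down fully onto their pins. Leave it hanging shut across the front of the cabinet.

Things in the scene. Friction and masses are not known exactly. Their poses are not given: they have to be found in the camera images.
- blue_door: Loose blue door, 0.3 kg, upright in the rack. Origin: hinge axis, lower end of lower knuckle. z up, +x to its back, -y from hinge to free edge. Panel 12 mm thick (x), 150 wide (y -27 to -177), 160 high (z -20 to 140). Two steel knuckles on the hinge axis: tubes 18 mm high, 32 outside, 24 bore, lower ends at z 0 and 110. Hung and shut, its origin and axes coincide with the cabinet's.
- blue_door_grip (a point): Place to grip: middle of the white tab on top of the blue door, 102 mm in -y and 166 mm in z from the door's origin. Tab 14 mm thick (door x; fingers close across this), 60 mm wide, z 140 to 184 mm, so it reaches 26 mm below and 18 mm above this point.
- cabinet: Fixed blue open-fronted cabinet, 180 mm wide, 130 deep, 165 high. Origin: hinge axis at its left front, shoulder of the lower pin, 34 mm above the desk. +x into the cabinet (front plane x = 34 mm), -y across the opening, z up. Upright tapered brass pins on the axis, 26 mm high, 20 thick at the shoulder, 6 at the tip; shoulders at z 0 and 110 mm, on brackets 30 mm wide, 8 thick.
- upper_pin (a point): Shoulder of the upper hinge pin, 110 mm above the cabinet's origin. The lower knuckle must come in from the front below this pin's bracket: carry the door 30 to 75 mm above its hung height until both knuckles are over their pins, then move straight down until it rests on the shoulders.
- rack: Fixed wooden rack, 200 mm across the doors (x), 150 mm along them (y), origin under its centre. Two slots at x = -55 and +55 mm hold one door each, its underside 10 mm above the desk; slot walls reach 44 mm above the desk, so lift a door straight up by 40 mm or more to free it.
- orange_door: Loose orange door of the same shape, size and origin as the blue one, in the rack's other slot, 110 mm from it and parallel to it. To be left alone.

How it is judged:
By the outcome, as a careful person would: the job done as asked, in the order asked, and still so for the second after the job is handed in, with the robot touching nothing.
It also fails if it takes over 45 s, if anything falls off the work surface, if the arm or the gripper's body presses on something with over 40 N, if the wrist force passes 120 N, or if a joint passes its speed limit or range.

## Working session

There is one attempt and no reset: what is moved stays moved. The work goes in short steps, Python scripts to look and compute and a tool call to move; the robot and the scene stay as the last step left them, time stands still between calls to the robot, and variables do not carry over. Pictures are saved under pics/ and viewed, at most 10 in all, crops included, and the job is handed in when it is done.

Besides the shell and the picture viewer there is one more tool, called after "Emit:" in YAML: its name, and indented under it one key for each argument. carry_out: Moves the arm, as the interface text tells. Its arguments: {"type":"object","properties":{"deltas":{"type":"array","items":{"type":"array","items":{"type":"number"}}},"force":{"type":"number"}},"required":["deltas"]}

```bash
mkdir -p pics; cat > h.py <<'E'
import numpy as np, cv2
from workcell import manip, camera, ticket, boxes_of, outline_of
def cloud(c):
    h,w=c["depth"].shape; f=h/2/np.tan(np.radians(c["vertical_fov"])/2)
    v,u=np.mgrid[:h,:w]; d=c["depth"]
    P=np.stack([(u-c["cx"])*d/f,(v-c["cy"])*d/f,d],-1)
    return (P-c["t"])@c["R"]
def save(c,n): cv2.imwrite(f"pics/{n}.png",c["img"][:,:,::-1])
E
python3 - <<'E'
from h import *
o=manip.get_obs(); print(o["clock"],o["position"],o["ee_rot"],o["grip_width"])
for n in ("scene","top"):
    c=camera(n); save(c,n+"0"); np.savez(f"{n}0.npz",**c)
    print(n,c["vertical_fov"],c["cx"],c["cy"],"cam",-c["R"].T@c["t"],c["R"].round(3).tolist())
    for q in ("blue_door","blue_door_grip","cabinet","upper_pin","rack","orange_door"):
        try:
            for b in boxes_of(q,c)[:2]: print(q,np.round(b["position"],4),round(b["conf"],2))
            r=outline_of(q,c)
            if r:
                np.save(f"{n}_{q}.npy",r[0]["region"])
                m=r[0]["region"]; ys,xs=np.nonzero(m); P=cloud(c)[m&(c["depth"]>0)]
                print("  px",xs.min(),xs.max(),ys.min(),ys.max(),"P5-95",np.percentile(P,[5,95],axis=0).round(3).tolist())
        except Exception as e: print(q,e)
E
```

```text
0.0 [0.16106569 0.6035224  0.25250203] [ 1.29991779e-01  9.91514799e-01 -7.33683995e-04 -5.45989769e-05] 1.0030470441584636
scene 56.72181872627442 319.1307733472577 203.92287648335045 cam [0.60342161 1.04821025 0.55300162] [[-0.991, 0.136, -0.008], [0.066, 0.424, -0.903], [-0.119, -0.895, -0.429]]
blue_door [0.499  0.3251 0.1277] 0.75
blue_door_grip [0.4942 0.3247 0.1219] 0.69
  px 310 344 190 292 P5-95 [[0.472, 0.241, 0.038], [0.514, 0.412, 0.21]]
cabinet [0.6992 0.0062 0.1165] 0.61
  px 216 278 155 225 P5-95 [[0.624, -0.131, 0.018], [0.763, 0.032, 0.17]]
upper_pin [0.7003 0.0061 0.1188] 0.9
  px 217 278 155 225 P5-95 [[0.627, -0.124, 0.018], [0.762, 0.032, 0.17]]
rack [0.446  0.3146 0.014 ] 0.95
  px 298 390 241 293 P5-95 [[0.392, 0.237, 0.01], [0.538, 0.364, 0.047]]
  px 351 391 184 282 P5-95 [[0.369, 0.222, 0.04], [0.406, 0.392, 0.207]]
top 45.46244749166813 311.5254557674629 197.87367108089012 cam [0.38970566 0.18624943 1.27990593] [[-0.005, -1.0, 0.016], [-0.994, 0.003, -0.111], [0.111, -0.016, -0.994]]
blue_door [0.493  0.3096 0.1619] 0.72
  px 208 290 197 221 P5-95 [[0.474, 0.232, 0.039], [0.511, 0.399, 0.214]]
blue_door_grip [0.4938 0.31   0.1586] 0.95
  px 209 290 196 221 P5-95 [[0.479, 0.231, 0.022], [0.516, 0.387, 0.214]]
cabinet [ 0.691  -0.0734  0.1682] 0.74
cabinet [0.4354 0.2836 0.0125] 0.37
  px 361 454 91 173 P5-95 [[0.633, -0.168, 0.006], [0.764, 0.02, 0.167]]
upper_pin [ 0.6848 -0.0738  0.1642] 0.65
  px 361 454 91 174 P5-95 [[0.63, -0.168, 0.006], [0.764, 0.021, 0.167]]
rack [0.4373 0.2856 0.0088] 0.68
  px 233 299 190 272 P5-95 [[0.354, 0.218, 0.005], [0.539, 0.353, 0.045]]
  px 216 296 244 263 P5-95 [[0.37, 0.219, 0.049], [0.402, 0.388, 0.215]]
```

```bash
python3 -c "
import cv2,numpy as np
" ; ls pics
```

```text
scene0.png
top0.png
```

View pics/scene0.png

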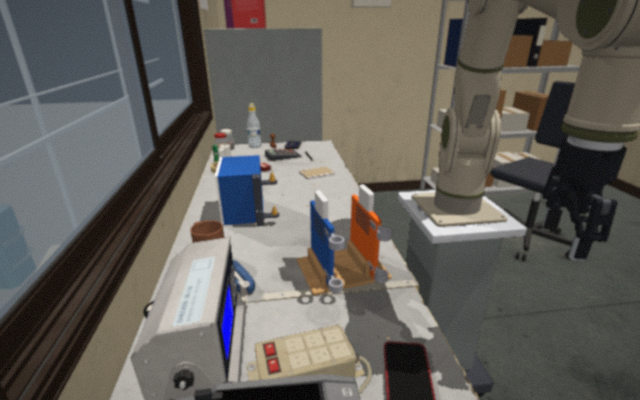

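View pics/top0.png

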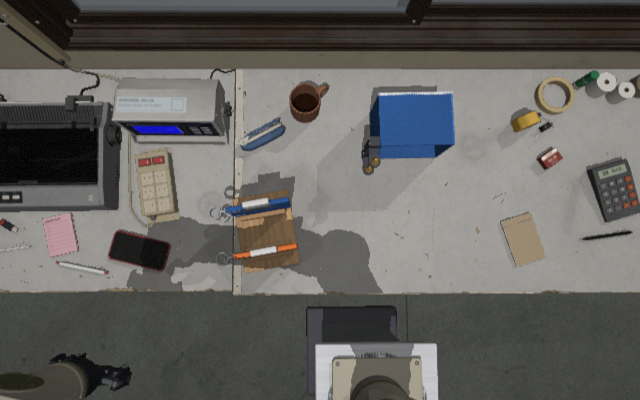

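Scene view: the blue door is at about (322,240) with its knuckles at (337,241) and (336,284), and the cabinet is at (240,190) with brass pins at (272,176) and (275,210). Top view: blue door at (260,205), hinge side at left (225,212), cabinet pins near (372,158). Next I'll measure them precisely.

```bash
cat > m.py <<'E'
from h import *
def rect(P):
    r=cv2.minAreaRect((P[:,:2]*1000).astype(np.float32)); return np.round(r[0],1),np.round(r[1],1),round(r[2],1)
for n in ("scene","top"):
    c=dict(np.load(f"{n}0.npz")); P=cloud(c); hsv=cv2.cvtColor(c["img"],cv2.COLOR_RGB2HSV); H,S,V=[hsv[...,i].astype(int) for i in range(3)]
    x,y,z=P[...,0],P[...,1],P[...,2]
    near=(x>.44)&(x<.56)&(y>.2)&(y<.45)
    blue=(H>100)&(H<125)&(S>120)
    a=near&(z>.19)&(S<80); print(n,"tab",a.sum(),P[a].mean(0).round(4),P[a].max(0).round(4),P[a].min(0).round(4),rect(P[a]))
    a=near&blue&(z>.145)&(z<.185); print("panel top",a.sum(),P[a].mean(0).round(4),rect(P[a]),P[a].min(0).round(3),P[a].max(0).round(3))
    q=P[a][:,:2]; 
    l=cv2.fitLine(q.astype(np.float32),cv2.DIST_HUBER,0,.01,.01).ravel(); print("line",l.round(4),np.degrees(np.arctan2(l[1],l[0])).round(2))
    a=near&(S<70)&(z>.14)&(z<.175)&(y>.36); print("knuckle up",a.sum(),P[a].mean(0).round(4) if a.any() else "",P[a].min(0).round(4),P[a].max(0).round(4))
    cab=(x>.55)&(x<.85)&(y>-.25)&(y<.1)
    a=cab&blue&(z>.155)&(z<.185); print("cab top",a.sum(),P[a].mean(0).round(4),rect(P[a]),z[a].min().round(3),z[a].max().round(3))
    br=(x>.5)&(x<.7)&(y>-.05)&(y<.1)&(H>10)&(H<32)&(S>110)&(z>.02); 
    k,lab,st,ce=cv2.connectedComponentsWithStats(br.astype(np.uint8))
    for i in range(1,k):
        if st[i,4]>3: b=lab==i; print("brass",st[i],P[b].mean(0).round(4),P[b].min(0).round(4),P[b].max(0).round(4))
t=cv2.imread("pics/top0.png"); s=cv2.imread("pics/scene0.png")
A=cv2.resize(t[125:185,350:430],None,fx=5,fy=5,interpolation=2); B=cv2.resize(t[180:240,200:280],None,fx=5,fy=5,interpolation=2)
C=cv2.resize(s[160:220,220:300],None,fx=5,fy=5,interpolation=2); D=cv2.resize(s[185:305,290:400],(400,300),interpolation=2)
cv2.imwrite("pics/crops.png",np.vstack([np.hstack([A,B]),np.hstack([C,D])]))
E
python3 m.py
```

```text
scene tab 199 [0.5009 0.3077 0.2071] [0.5104 0.3298 0.2178] [0.4895 0.2713 0.19  ] (array([500.1, 300.2]), array([13.6, 60.1]), 9.3)
panel top 183 [0.5005 0.3166 0.1642] (array([500.4, 304.7]), array([  9.9, 141.8]), 10.2) [0.484 0.234 0.145] [0.516 0.374 0.175]
line [ 0.181  -0.9835  0.5022  0.3133] -79.57
knuckle up 233 [0.483  0.3984 0.1539] [0.4663 0.3608 0.1402] [0.4975 0.4159 0.1697]
cab top 829 [ 0.7047 -0.056   0.1678] (array([701.6, -72.3]), array([121.5, 176.1]), 0.5) 0.155 0.171
brass [270 173   5   9  31] [0.6064 0.0237 0.1571] [0.6002 0.0184 0.1463] [0.6123 0.0276 0.1701]
brass [272 207   5   8  29] [0.6066 0.0243 0.0479] [0.6007 0.0187 0.0374] [0.6132 0.0291 0.0609]
top tab 190 [0.4992 0.2957 0.2112] [0.5116 0.325  0.2179] [0.4887 0.2668 0.1906] (array([500. , 296.4]), array([14.3, 59.4]), 9.9)
panel top 172 [0.4993 0.29   0.1671] (array([498.8, 295.6]), array([ 10.7, 146.7]), 10.1) [0.483 0.223 0.146] [0.516 0.368 0.175]
line [ 0.163  -0.9866  0.4954  0.3109] -80.62
knuckle up 104 [0.4826 0.3943 0.1542] [0.4669 0.361  0.1404] [0.4968 0.4125 0.1629]
cab top 3697 [ 0.7027 -0.0834  0.1641] (array([703.5, -84.2]), array([123.7, 181. ]), 1.3) 0.155 0.171
brass [371 157   8   8  45] [0.6035 0.0169 0.1582] [0.5975 0.0069 0.1452] [0.6108 0.0245 0.1707]
brass [365 166   7   7  36] [0.6033 0.0175 0.0482] [0.5971 0.0093 0.0342] [0.6106 0.025  0.0608]
```

View pics/crops.png

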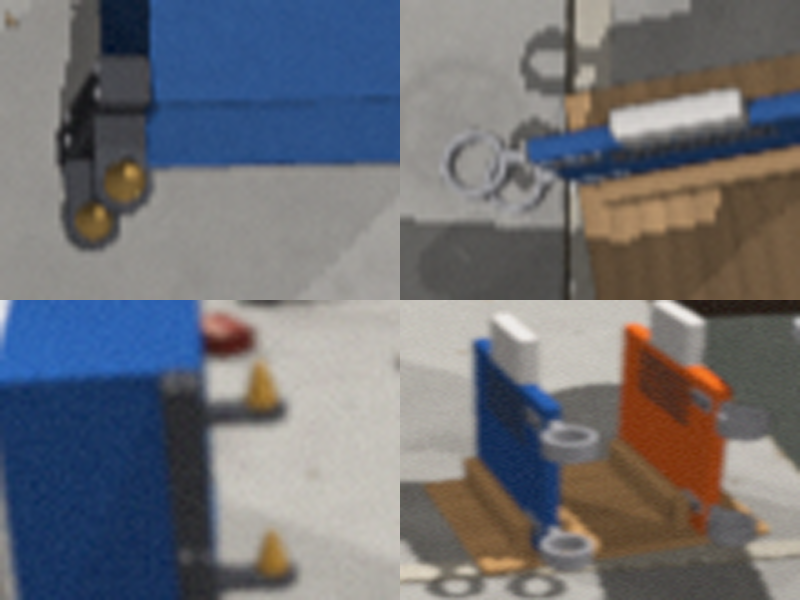

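Crops: the upper pin sits at about (375,161) and the lower pin at (368,169) in the top view. The knuckle ring is at about (215,213), and the door's hinge side faces +y, as needed. I'll plan the approach from these.

```bash
cat > plan.py <<'E'
import sys; from h import *
from scipy.spatial.transform import Rotation as Ro
# plan.py x y z yaw(tool y, deg) n [start x y z yaw]
a=list(map(float,sys.argv[1:])); o=manip.get_obs()
M=Ro.from_quat(o["ee_rot"]).as_matrix(); yaw0=np.degrees(np.arctan2(M[1,1],M[0,1])); p0=np.array(o["position"])
print("now",p0.round(4),"yaw",yaw0.round(2),"z",M[:,2].round(4),"t",round(o["clock"],2),"f",np.round(o["ft_force"],1),"g",round(o["grip_width"],3),round(o["grasp_force"],1))
n=int(a[4]); T=np.array(a[:3]); dy=(a[3]-yaw0+180)%360-180
for i in range(n):
    t=np.radians(yaw0+dy*i/n); d=(T-p0)/n
    y=np.array([np.cos(t),np.sin(t),0]); z=np.array([0,0,-1]); x=np.cross(y,z)
    print("call",i+1,np.round([d@x/.15,d@y/.15,d@z/.15,-dy/n/30],4))
E
python3 plan.py .5 .298 .30 10 3
```

```text
now [0.1611 0.6039 0.2533] yaw 75.06 z [ 0.e+00  1.e-04 -1.e+00] t 1.3 f [-1.2 -0.5  0.3] g 0.999 0.0
call 1 [-0.9028 -0.4626 -0.1037  0.7229]
call 2 [-1.0099 -0.0962 -0.1037  0.7229]
call 3 [-0.9739  0.2837 -0.1037  0.7229]
```

Emit:
carry_out:
  deltas:
    - [0,0,-0.31,0,0.2]
    - [-0.3,-0.15,-0.31,0.24,0.2]
    - [-0.6,-0.3,-0.31,0.48,0.2]
    - [-0.9,-0.46,-0.31,0.72,0.2]
    - [-0.9,-0.46,-0.31,0.72,0.2]
  force: 60

```text
clock: 1.92
position: [0.2779, 0.4995, 0.3004]
ee_rot: [0.318, 0.948, 0.0, 0.001]
ft_force: [-0.4, 0.6, -0.3]
grip_width: 0.602
grasp_force: 0.0
```

Emit:
carry_out:
  deltas:
    - [-0.33,-0.03,0,0.24,0.2]
    - [-0.67,-0.06,0,0.48,0.2]
    - [-1,-0.1,0,0.72,0.2]
    - [-1,-0.1,0,0.72,0.2]

```text
clock: 2.42
position: [0.3882, 0.3984, 0.3001]
ee_rot: [0.489, 0.872, 0.0, 0.001]
ft_force: [-0.2, 1.4, -0.0]
grip_width: 0.595
grasp_force: 0.0
```

```bash
python3 plan.py .5 .298 .28 10 1
```

```text
now [0.3882 0.3984 0.3001] yaw 31.47 z [ 1.2e-03 -4.0e-04 -1.0e+00] t 2.42 f [-0.2  1.4 -0. ] g 0.595 0.0
call 1 [-0.9597  0.2861  0.134   0.7157]
```

Emit:
carry_out:
  deltas:
    - [-0.3,0.1,0,0.24,0.2]
    - [-0.63,0.2,0,0.48,0.2]
    - [-0.96,0.286,0,0.716,0.2]
    - [-0.96,0.286,0.13,0.716,0.2]
    - [-0.96,0.286,0.13,0.716,0.2]
    - [-0.96,0.286,0.13,0.716,0.2]

```text
clock: 3.18
position: [0.497, 0.303, 0.2808]
ee_rot: [0.639, 0.769, 0.0, -0.0]
ft_force: [-0.0, 0.4, 0.3]
grip_width: 0.601
grasp_force: 0.0
```

```bash
python3 plan.py .5 .298 .199 10 1; python3 - <<'E'
from h import *
for n in("scene","top"):
    c=camera(n); save(c,n+"1")
t=cv2.imread("pics/top1.png"); s=cv2.imread("pics/scene1.png")
cv2.imwrite("pics/c1.png",np.hstack([cv2.resize(t[150:270,200:320],(400,400)),cv2.resize(s[140:300,270:430],(400,400))]))
E
```

```text
now [0.497  0.303  0.2808] yaw 10.56 z [-0.e+00  7.e-04 -1.e+00] t 3.17 f [-0.   0.4  0.3] g 0.601 0.0
call 1 [-0.0367  0.0135  0.5455  0.0188]
```

View pics/c1.png

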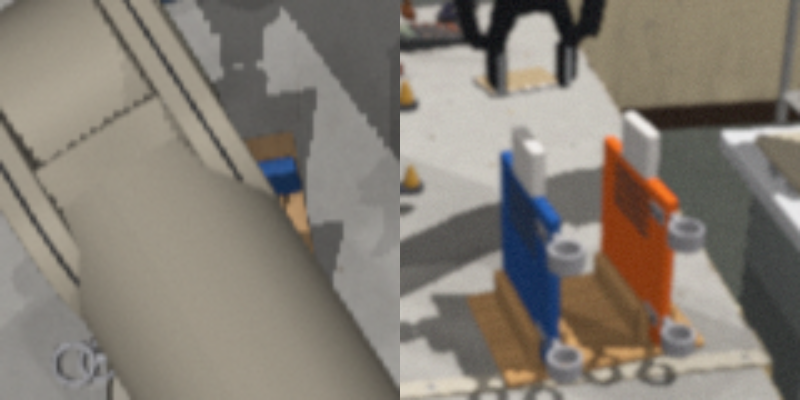

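The scene crop shows the open fingers straddling the white tab at about (528,150), clear of the orange one. I'll descend and close.

Emit:
carry_out:
  deltas:
    - [-0.036,0.013,0.15,0.019,0.2]
    - [-0.036,0.013,0.35,0.019,0.2]
    - [-0.036,0.013,0.545,0.019,0.2]
    - [-0.036,0.013,0.545,0.019,0.2]
    - [-0.036,0.013,0.545,0.019,0.2]
    - [-0.036,0.013,0.545,0.019,-1]
    - [-0.036,0.013,0.545,0.019,-1]
    - [-0.036,0.013,0.545,0.019,-1]
    - [-0.036,0.013,0.545,0.019,-1]
    - [-0.036,0.013,0.545,0.019,-1]
    - [-0.036,0.013,0.545,0.019,-1]
  force: 70

```text
clock: 4.65
position: [0.501, 0.2967, 0.1996]
ee_rot: [0.644, 0.765, 0.001, 0.0]
ft_force: [-1.4, -1.5, 6.6]
grip_width: 0.154
grasp_force: 69.6
```

Emit:
carry_out:
  deltas:
    - [0,0,-0.05,0,-1]
    - [0,0,-0.1,0,-1]
    - [0,0,-0.2,0,-1]
    - [0,0,-0.3,0,-1]
    - [0,0,-0.4,0,-1]
    - [0,0,-0.4,0,-1]
    - [0,0,-0.4,0,-1]
    - [0,0,-0.4,0,-1]

```text
clock: 5.65
position: [0.5004, 0.2963, 0.2579]
ee_rot: [0.644, 0.765, -0.001, -0.0]
ft_force: [0.7, -0.3, -3.8]
grip_width: 0.156
grasp_force: 68.4
```

```bash
python3 plan.py .537 -.084 .26 1.3 3; cat > k.py <<'E'
from h import *
# held-door pose relative to TCP, from the cameras
from scipy.spatial.transform import Rotation as Ro
import sys
tag=sys.argv[1]
for n in("scene","top"):
    c=camera(n); save(c,n+tag); np.savez(f"{n}{tag}.npz",**c); P=cloud(c); o=manip.get_obs(); p=np.array(o["position"])
    hsv=cv2.cvtColor(c["img"],cv2.COLOR_RGB2HSV); H,S=hsv[...,0],hsv[...,1]
    x,y,z=P[...,0]-p[0],P[...,1]-p[1],P[...,2]-p[2]
    near=(abs(x)<.06)&(abs(y)<.15)
    a=near&(H>100)&(H<125)&(S>120)&(z<-.015)&(z>-.2)
    print(n,"panel",a.sum(),"z-rel",np.percentile(z[a],[1,99]).round(4))
    if a.sum()<30: continue
    L=np.c_[y[a],z[a],np.ones(a.sum())]; s=np.linalg.lstsq(L,x[a],rcond=None)[0]; print(" plane x/y slope deg",np.degrees(np.arctan(s[:2])).round(2),"off",s[2].round(4))
    for lo,hi in((-.06,-.032),(-.17,-.138)):
        a=near&(S<80)&(y>.07)&(z>lo)&(z<hi)
        if a.any(): print(" knuckle",a.sum(),"min",P[a].min(0).round(4),"max",P[a].max(0).round(4))
E
python3 k.py 2
```

```text
now [0.5004 0.2963 0.2579] yaw 9.81 z [-9.e-04 -6.e-04 -1.e+00] t 5.65 f [ 0.7 -0.3 -3.8] g 0.156 68.4
call 1 [-0.8466 -0.0638 -0.0047  0.0945]
call 2 [-0.8487 -0.0219 -0.0047  0.0945]
call 3 [-0.8487  0.0201 -0.0047  0.0945]
scene panel 1038 z-rel [-0.1794 -0.0274]
 plane x/y slope deg [-10.7    0.09] off 0.0049
 knuckle 230 min [0.4673 0.3667 0.2008] max [0.4978 0.4159 0.2258]
 knuckle 221 min [0.466  0.3668 0.0905] max [0.4976 0.4153 0.118 ]
top panel 55 z-rel [-0.164  -0.0265]
 plane x/y slope deg [2.06 2.15] off 0.0127
 knuckle 35 min [0.4673 0.3945 0.2002] max [0.4906 0.412  0.2191]
```

Emit:
carry_out:
  deltas:
    - [-0.08,0,0,0.01,-1]
    - [-0.22,-0.02,0,0.03,-1]
    - [-0.38,-0.03,0,0.045,-1]
    - [-0.54,-0.045,0,0.06,-1]
    - [-0.7,-0.055,0,0.08,-1]
    - [-0.85,-0.065,0,0.095,-1]

```text
clock: 6.5
position: [0.513, 0.1672, 0.2587]
ee_rot: [0.663, 0.748, 0.0, -0.0]
ft_force: [0.5, 0.6, -3.3]
grip_width: 0.154
grasp_force: 68.3
```

Emit:
carry_out:
  deltas:
    - [-0.16,0,0,0.02,-1]
    - [-0.32,-0.01,0,0.04,-1]
    - [-0.48,-0.01,0,0.055,-1]
    - [-0.64,-0.015,0,0.075,-1]
    - [-0.8,-0.02,0,0.09,-1]
    - [-0.85,-0.022,0,0.095,-1]

```text
clock: 7.25
position: [0.5251, 0.04, 0.2586]
ee_rot: [0.682, 0.731, -0.0, 0.0]
ft_force: [0.7, 0.1, -4.2]
grip_width: 0.156
grasp_force: 68.3
```

Emit:
carry_out:
  deltas:
    - [-0.16,0,0,0.02,-1]
    - [-0.32,0.01,0,0.04,-1]
    - [-0.48,0.01,0,0.055,-1]
    - [-0.64,0.015,0,0.075,-1]
    - [-0.78,0.02,0,0.09,-1]
    - [-0.85,0.02,0,0.095,-1]
    - [-0.85,0.02,0,0.095,-1]
    - [-0.85,0.02,0,0.095,-1]

```text
clock: 8.25
position: [0.5372, -0.0835, 0.2584]
ee_rot: [0.699, 0.715, 0.0, -0.0]
ft_force: [0.4, -0.3, -4.2]
grip_width: 0.151
grasp_force: 68.3
```

```bash
python3 plan.py .607 -.084 .258 1.3 1; python3 k.py 3; python3 - <<'E'
from h import *
for n in("scene","top"):
    c=dict(np.load(n+"3.npz")); P=cloud(c); hsv=cv2.cvtColor(c["img"],cv2.COLOR_RGB2HSV); H,S=hsv[...,0],hsv[...,1]; x,y,z=[P[...,i] for i in range(3)]
    br=(x>.5)&(x<.7)&(y>-.05)&(y<.1)&(H>10)&(H<32)&(S>110)&(z>.02)
    k,lab,st,ce=cv2.connectedComponentsWithStats(br.astype(np.uint8))
    for i in range(1,k):
        if st[i,4]>3: b=lab==i; print(n,"brass",st[i],P[b].mean(0).round(4),P[b].min(0).round(4),P[b].max(0).round(4))
    # cabinet front edge of top face
    a=(H>100)&(H<125)&(S>120)&(z>.158)&(z<.175)&(x>.625)&(y<.03)&(y>-.19)
    e=[(x[a&(abs(y-yy)<.004)].min(),yy) for yy in np.arange(-.16,.0,.008) if (a&(abs(y-yy)<.004)).any()]
    if len(e)>3: e=np.array(e); print(n,"front",np.polyfit(e[:,1],e[:,0],1).round(4))
t=cv2.imread("pics/top3.png"); s=cv2.imread("pics/scene3.png")
cv2.imwrite("pics/c3.png",np.hstack([cv2.resize(t[100:220,340:460],(400,400)),cv2.resize(s[120:240,210:330],(400,400))]))
E
```

```text
now [ 0.5372 -0.0835  0.2584] yaw 1.35 z [-2.e-04  6.e-04 -1.e+00] t 8.25 f [ 0.4 -0.3 -4.2] g 0.151 68.3
call 1 [-0.014   0.4652  0.0028  0.0016]
scene panel 136 z-rel [-0.1572 -0.0256]
 plane x/y slope deg [-3.7  -0.59] off 0.0042
 knuckle 96 min [ 0.519 -0.011  0.203] max [0.5485 0.0386 0.224 ]
 knuckle 99 min [ 0.5185 -0.0119  0.0928] max [0.5495 0.0371 0.1147]
top panel 280 z-rel [-0.1757 -0.0263]
 plane x/y slope deg [-1.51  2.43] off -0.0001
 knuckle 110 min [ 0.5193 -0.0135  0.2008] max [0.549  0.0348 0.2254]
 knuckle 71 min [ 0.5189 -0.0084  0.0888] max [0.5479 0.0345 0.1188]
scene brass [270 173   5   9  30] [0.6065 0.0239 0.1571] [0.6002 0.0201 0.146 ] [0.6123 0.0291 0.1713]
scene brass [271 206   7   9  42] [0.6065 0.0217 0.0476] [0.5976 0.0044 0.0359] [0.6164 0.0289 0.0624]
scene front [-0.0815  0.6403]
top brass [371 157   8   8  46] [0.6033 0.017  0.159 ] [0.5972 0.0079 0.1457] [0.6119 0.0246 0.1711]
top brass [365 166   7   6  34] [0.6034 0.0175 0.0482] [0.5981 0.0088 0.0357] [0.6111 0.0246 0.0627]
top front [-0.0785  0.638 ]
```

View pics/c3.png

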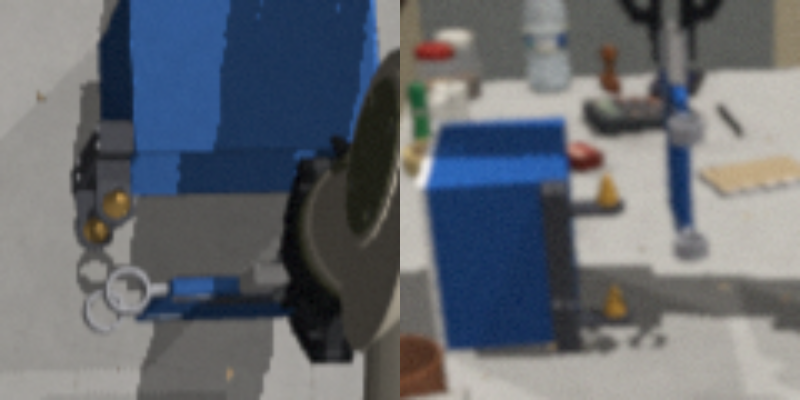

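Top crop: the knuckle rings (130,288) and (100,310) sit in front of the pins (117,204) and (97,230). Scene crop: the knuckles (685,125) and (690,245) are above pin height. Next I'll check the cabinet's yaw from the unobstructed first pictures.

```bash
python3 - <<'E'
from h import *
for n in("scene","top"):
    c=dict(np.load(n+"0.npz")); P=cloud(c); hsv=cv2.cvtColor(c["img"],cv2.COLOR_RGB2HSV); H,S=hsv[...,0],hsv[...,1]; x,y,z=[P[...,i] for i in range(3)]
    a=(H>100)&(H<125)&(S>100)&(z>.158)&(z<.172)&(x>.6)&(x<.8)&(y<.04)&(y>-.2)
    def fit(u,v,f,r):
        e=np.array([(np.percentile(v[a&(abs(u-t)<.004)],f),t) for t in r if (a&(abs(u-t)<.004)).sum()>4])
        if len(e)<4: return None
        p=np.polyfit(e[:,1],e[:,0],1); return np.degrees(np.arctan(p[0])).round(2),p[1].round(4),(e[:,0]-np.polyval(p,e[:,1])).std().round(4)
    ry=np.arange(-.15,0,.006); rx=np.arange(.655,.75,.006)
    print(n,"front dx/dy",fit(y,x,2,ry),"back",fit(y,x,98,ry),"left dy/dx",fit(x,y,98,rx),"right",fit(x,y,2,rx))
    # image-based: side face plane (scene) / front
    a2=(H>100)&(H<125)&(S>100)&(z>.03)&(z<.15)&(x>.64)&(x<.76)&(abs(y-.015)<.03)
    if a2.sum()>50: print("side plane",a2.sum(),np.degrees(np.arctan(np.linalg.lstsq(np.c_[x[a2],z[a2],np.ones(a2.sum())],y[a2],rcond=None)[0][:2])))
E
```

```text
scene front dx/dy (np.float64(-3.31), np.float64(0.6424), np.float64(0.0026)) back (np.float64(-0.69), np.float64(0.7573), np.float64(0.0021)) left dy/dx (np.float64(-1.06), np.float64(0.0219), np.float64(0.0024)) right (np.float64(-0.35), np.float64(-0.1511), np.float64(0.0029))
side plane 1166 [1.11187506 0.20058172]
top front dx/dy (np.float64(-0.65), np.float64(0.6438), np.float64(0.0007)) back (np.float64(-1.11), np.float64(0.7601), np.float64(0.0011)) left dy/dx (np.float64(1.61), np.float64(-0.0171), np.float64(0.0006)) right (np.float64(0.85), np.float64(-0.1801), np.float64(0.0009))
side plane 229 [ 1.37864052 -0.01540696]
```

Emit:
carry_out:
  deltas:
    - [-0.005,0.06,0,0,-1]
    - [-0.01,0.16,0,0,-1]
    - [-0.016,0.26,0,0,-1]
    - [-0.022,0.36,0,0,-1]
    - [-0.028,0.44,0,0,-1]
    - [-0.028,0.473,0,0,-1]
    - [-0.028,0.473,0,0,-1]
    - [-0.028,0.473,0,0,-1]
    - [-0.028,0.473,0,0,-1]

```text
clock: 9.48
position: [0.6079, -0.0874, 0.2587]
ee_rot: [0.699, 0.715, 0.0, -0.0]
ft_force: [-0.4, -0.3, -3.7]
grip_width: 0.153
grasp_force: 68.5
```

```bash
python3 plan.py .6085 -.086 .203 1.2 1; python3 k.py 4; python3 - <<'E'
import cv2,numpy as np
t=cv2.imread("pics/top4.png"); s=cv2.imread("pics/scene4.png")
cv2.imwrite("pics/c4.png",np.hstack([cv2.resize(t[120:200,340:420],(400,400)),cv2.resize(s[130:230,220:320],(400,400))]))
E
```

```text
now [ 0.6079 -0.0874  0.2587] yaw 1.25 z [ 2.e-04  4.e-04 -1.e+00] t 9.47 f [-0.4 -0.3 -3.7] g 0.153 68.5
call 1 [0.0095 0.0043 0.3715 0.0018]
scene panel 211 z-rel [-0.1904 -0.0258]
 plane x/y slope deg [ -8.18 -20.99] off 0.0106
 knuckle 101 min [ 0.5904 -0.0161  0.2026] max [0.6201 0.0337 0.2262]
 knuckle 181 min [ 0.5885 -0.0172  0.0889] max [0.6625 0.0361 0.1203]
top panel 913 z-rel [-0.1755 -0.0286]
 plane x/y slope deg [3.65 2.69] off 0.0253
 knuckle 127 min [ 0.5897 -0.017   0.199 ] max [0.6201 0.0305 0.2209]
 knuckle 83 min [ 0.5897 -0.0168  0.0888] max [0.6596 0.0308 0.1189]
```

View pics/c4.png

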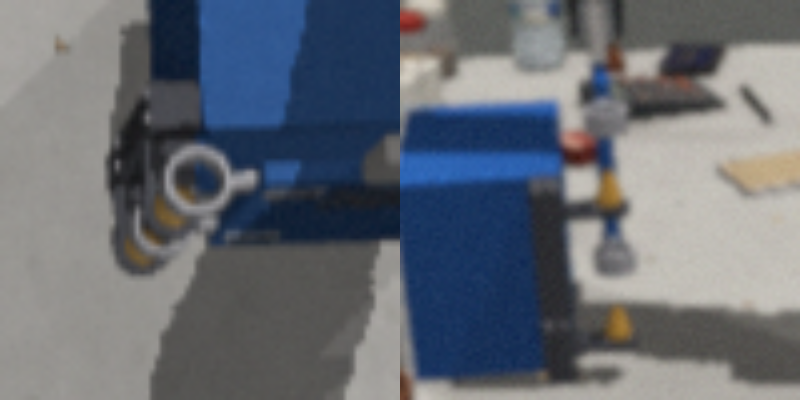

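The scene crop shows both knuckles, (605,110) and (615,255), directly over their pins, (610,190) and (620,322). I'll lower slowly with a 1.5 mm shift in +y.

Emit:
carry_out:
  deltas:
    - [0.01,0.003,0.03,0,-1]
    - [0.01,0.003,0.06,0,-1]
    - [0.01,0.003,0.09,0,-1]
    - [0.01,0.003,0.12,0,-1]
    - [0.01,0.003,0.15,0,-1]
    - [0.01,0.003,0.18,0,-1]
    - [0.01,0.003,0.21,0,-1]
    - [0.01,0.003,0.24,0,-1]
    - [0.01,0.003,0.26,0,-1]
    - [0.01,0.003,0.28,0,-1]
    - [0.01,0.003,0.3,0,-1]
    - [0.01,0.003,0.3,0,-1]
    - [0.01,0.003,0.3,0,-1]

```text
clock: 11.2
position: [0.6086, -0.0859, 0.2137]
ee_rot: [0.699, 0.715, 0.0, 0.0]
ft_force: [0.6, -0.8, -4.2]
grip_width: 0.154
grasp_force: 68.4
```

No contact force yet, so I'll continue in small steps.

Emit:
carry_out:
  deltas:
    - [0,0,0.01,0,-1]
    - [0,0,0.02,0,-1]
    - [0,0,0.03,0,-1]
    - [0,0,0.04,0,-1]
    - [0,0,0.05,0,-1]
    - [0,0,0.05,0,-1]

```text
clock: 11.95
position: [0.6085, -0.0859, 0.2059]
ee_rot: [0.699, 0.715, -0.0, -0.0]
ft_force: [0.5, -0.1, -2.5]
grip_width: 0.157
grasp_force: 68.4
```

Emit:
carry_out:
  deltas:
    - [0,0,0.005,0,-1]
    - [0,0,0.01,0,-1]
    - [0,0,0.015,0,-1]
    - [0,0,0.015,0,-1]

```text
clock: 12.45
position: [0.6085, -0.0859, 0.2038]
ee_rot: [0.699, 0.715, 0.0, -0.0]
ft_force: [0.0, 0.1, -3.1]
grip_width: 0.155
grasp_force: 68.6
```

Emit:
carry_out:
  deltas:
    - [0,0,0.004,0,-1]
    - [0,0,0.008,0,-1]
    - [0,0,0.008,0,-1]

```text
clock: 12.82
position: [0.6088, -0.0862, 0.2032]
ee_rot: [0.699, 0.715, 0.0, 0.0]
ft_force: [-1.7, -1.3, 4.8]
grip_width: 0.153
grasp_force: 69.6
```

Emit:
carry_out:
  deltas:
    - [0,0,0.004,0,-1]
    - [0,0,0.008,0,-1]
    - [0,0,0.008,0,-1]

```text
clock: 13.2
position: [0.609, -0.0866, 0.2026]
ee_rot: [0.699, 0.715, 0.001, 0.001]
ft_force: [-2.1, -2.8, 9.3]
grip_width: 0.156
grasp_force: 70.3
```

Emit:
carry_out:
  deltas:
    - [0,0,-0.006,0,-1]
    - [0,0,-0.006,0,-1]
    - [0,0,-0.006,0,-0.6]
    - [0,0,-0.006,0,-0.5]
    - [0,0,-0.006,0,-0.3]
    - [0,0,-0.006,0,-0.1]
    - [0,0,-0.006,0,0]
    - [0,0,-0.006,0,0]
    - [0,0,-0.006,0,0]

```text
clock: 14.32
position: [0.6086, -0.0859, 0.2023]
ee_rot: [0.699, 0.715, 0.0, -0.0]
ft_force: [-0.2, -0.9, -0.2]
grip_width: 0.503
grasp_force: 0.0
```

Emit:
carry_out:
  deltas:
    - [0,0,-0.05,0,0]
    - [0,0,-0.15,0,0]
    - [0,0,-0.35,0,0]
    - [0,0,-0.6,0,0]
    - [0,0,-0.9,0,0]
    - [0,0,-0.9,0,0]
    - [0,0,-0.9,0,0]

```text
clock: 15.2
position: [0.6084, -0.0859, 0.3375]
ee_rot: [0.699, 0.715, 0.0, 0.0]
ft_force: [-0.1, 0.0, -0.9]
grip_width: 0.499
grasp_force: 0.0
```

```bash
python3 - <<'E'
from h import *
o=manip.get_obs(); print(o["clock"],o["position"],o["ft_force"])
for n in("scene","top"):
    c=camera(n); save(c,n+"5"); P=cloud(c); hsv=cv2.cvtColor(c["img"],cv2.COLOR_RGB2HSV); H,S=hsv[...,0],hsv[...,1]; x,y,z=[P[...,i] for i in range(3)]
    a=(S<80)&(x>.58)&(x<.64)&(y>-.14)&(y<-.04)&(z>.178)&(z<.225); print(n,"tab",a.sum(),P[a].min(0).round(4) if a.any() else "",P[a].max(0).round(4) if a.any() else "")
    if a.sum()>20:
        l=cv2.fitLine(P[a][:,:2].astype(np.float32),cv2.DIST_HUBER,0,.01,.01).ravel(); print(" yaw",np.degrees(np.arctan2(-l[0],l[1])))
    for lo,hi in((.14,.168),(.03,.058)):
        a=(S<80)&(x>.58)&(x<.63)&(y>-.005)&(y<.05)&(z>lo)&(z<hi+.01)
        if a.any(): print(" kn",a.sum(),np.percentile(z[a],[2,50,98]).round(4))
t=cv2.imread("pics/top5.png"); s=cv2.imread("pics/scene5.png")
cv2.imwrite("pics/c5.png",np.hstack([cv2.resize(t[90:190,340:440],(400,400)),cv2.resize(s[130:230,210:310],(400,400))]))
E
```

```text
15.2 [ 0.60844989 -0.08593468  0.33750976] [-0.08318129  0.0276088  -0.88500483]
scene tab 82 [ 0.6007 -0.12    0.1801] [ 0.6161 -0.0562  0.2197]
 yaw -174.80948
 kn 126 [0.1413 0.1541 0.1673]
 kn 116 [0.0308 0.0456 0.0576]
top tab 200 [ 0.6009 -0.1171  0.1791] [ 0.6164 -0.0594  0.22  ]
 yaw -3.4754643
 kn 155 [0.1404 0.1544 0.1638]
 kn 90 [0.0312 0.046  0.0545]
```

View pics/c5.png

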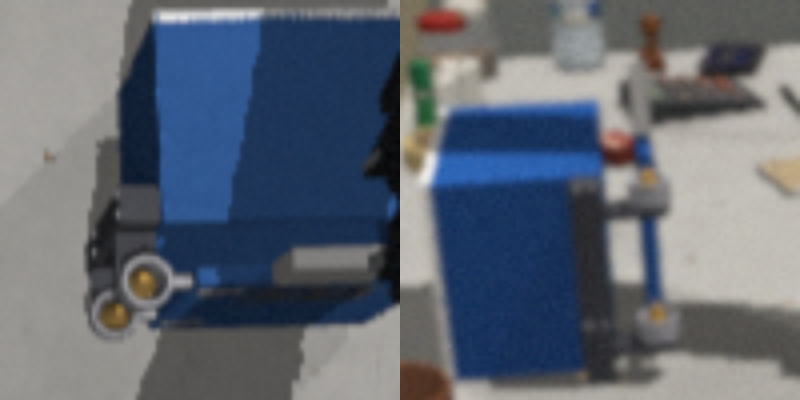

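The crops show both pin tips poking out of the seated knuckles, at (147,281) and (115,313) from the top and at (648,178) and (657,313) in the scene view. The door is shut across the front and the gripper is clear, so I'll hand it in.

```bash
python3 -c "
from workcell import ticket
print(ticket.hand_in())"
```

```text
the job is handed in; nothing more can be done
None
```

The blue door hangs shut across the front of the cabinet, with both knuckles fully down on their pins; the orange door was not touched, and the job was handed in at about 15 s on the robot's clock.

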